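Set the stroke lever to its third click and store it

TASK

On the small linear axis on the bench, push the upright stroke lever along its slot, feeling it click between the pins, and leave it seated in the third click; never run it on towards the fourth. Then press the large button on the white control box all the way down and let it come up again, to store the setting, without shifting or lifting the box or pressing its small button. Leave everything else on the bench where it is.

Things in the scene. Friction and masses are not known exactly. Their poses are not given: they have to be found in the camera images.
- axis: the linear axis, fixed to the bench: an aluminium and steel bar 120 mm wide (its x) and 282 mm long (its y), flat steel cover 60 mm above the bench (end plates 62 mm), with a black motor 50 mm long on its +y end. Origin at the centre of its underside; z up. It may be turned up to 0.3 rad. A dark slot runs along y at x = -14 mm; the lever slides in it.
- lever_grip (a point): centre of the black paddle at the top of the stroke lever: 34 mm wide (axis's x), 12 mm thick (axis's y, the way it slides), 36 mm tall, its centre 62 mm above the cover and its lower edge 44 mm above it. Axes as those of the axis. The lever is pushed on the paddle's -y face.
- lever_foot (a point): the same lever at the level of the cover, straight below the paddle's centre. Its foot block is 24 mm (x) by 22 mm (y) and 14 mm tall; between foot and paddle is a thin stem 10 by 8 mm. Same axes.
- stroke_lever (a joint): lever travel along the axis's +y, in m: 0 at the end stop on the -y side, 0.15 at the other. It starts 0 to 8 mm from the first stop, before the first click. A sprung roller on its +x side runs along the pins: sliding takes about 0.5 N, riding over a pin 5 to 9 N, then it snaps by itself into the middle of the next gap and stays there.
- strip: index strip on the cover beside the slot: an aluminium plate with six upright steel pins (10 mm diameter, tops 16 mm above the cover) in a row along the axis's y, 18 mm apart, at x = +24 mm of the axis. The five gaps between them are the clicks. Origin in the middle of the row, at the level of the cover; axes as the axis's. Its place along the axis differs by up to 24 mm from time to time.
- third_gap (a point): middle of the third gap between the pins, counted from the lever's starting (-y) end, at the level of the cover, in the line of the pins; the other gaps lie at -36, -18, +18 and +36 mm along y from it. The lever is seated in the third click when its foot has the same y along the axis as this point. Axes as the axis's.
- control_box: loose white plastic box 100 mm (x) by 160 mm (y), top 52 mm above the bench, 0.75 to 1.2 kg, two grey buttons in black housings on its top. Origin at the centre of its underside.
- store_top (a point): centre of the top face of the large round button (34 mm diameter), on the control box at y = +38 mm from its centre. It is pressed straight down.
- store (a joint): travel of the large button, in m: 0 up, 0.006 fully down, which takes 5 N; springs back.
- jog_top (a point): centre of the top face of the small round button (16 mm diameter), on the control box at y = -42 mm from its centre; not to be pressed.
- jog (a joint): travel of the small button, in m: 0 up, 0.005 fully down.
- bearing: loose steel ring, 38 mm diameter, 14 mm tall, lying on the axis's cover near its -y end, at x about +30 mm of the axis. Origin at the centre of its underside.
- bracket: loose aluminium angle bracket, 50 by 50 by 50 mm, standing on the bench on the robot's side of the axis. Origin at the centre of its underside.
- screwdriver: loose screwdriver 190 mm long, lying on the bench. Origin at the middle of its length.
- wrench: loose wrench 160 mm long, lying on the bench. Origin at the middle of its length.
- carton: loose closed cardboard box 110 by 150 by 70 mm. Origin at the centre of its underside.
- grease_can: loose can, 56 mm diameter, 100 mm tall. Origin at the centre of its underside.
- mug: loose white mug, 76 mm diameter, 90 mm tall. Origin at the centre of its underside.
Things that resemble listed ones, but are neither listed nor needed, are in the scene too. Leave any pink look-alike of the control_box alone.

How it is judged:
By the outcome, as a careful person would: the job done as asked, in the order asked, and still so for the second after the job is handed in, with the robot touching nothing.
It also fails if it takes over 54 s, if anything falls off the work surface, if the arm or the gripper's body presses on something with over 40 N, if the wrist force passes 120 N, or if a joint passes its speed limit or range.

ROBOT

A 7-joint arm with a two-finger parallel gripper is mounted at the origin on the work surface. World frame = base frame: x ahead of the robot, y to its left, z up, the work surface at z = 0. Lengths are in m, angles in rad, forces in N, time in s.
With the tool pointing down it reaches from about 0.425 to 0.925 m from the base axis. Payload 6.8 kg.
Tool frame: the origin (TCP) lies midway between the tips of the shut fingers; the grasp point (between the pads) lies 19 mm behind it; x points along the fingers, y is the direction in which the jaws open and shut, and the axes are right-handed (so a half turn about x gives the same grasp; the last joint's range is limited). The gripper opens to 85 mm and grips with 20 to 120 N. Pads are 22 mm wide; open, the fingers measure 114 mm over their backs; the gripper's body (76 mm by 85 mm) begins 54 mm behind the grasp point. The pads swing forward as they close: fully open they stand 13 mm farther back than shut.
Start: joints at [-0.108, 0.477, 0.022, 1.555, -0.011, 1.109, -0.083], TCP at [0.675, 0, 0.231] pointing down, gripper open.
Joint ranges: [-2.96, 2.96], [-0.34, 2.1], [-1.41, 1.46], [0.24, 2.44], [-1.37, 4.51], [0.17, 1.92], [-2.96, 2.96]. Speed limits (rad/s): [2.39, 2.39, 3.14, 3.14, 3.14, 3.14, 3.14].

INTERFACE

Orientations are given as a rotation vector (axis times angle).
In Python, from bench import r, viewer, nets gives the robot as it stands.
- The arm moves only by the shell command python3 -m pendant 'ROWS' [FORCE]. ROWS is JSON, one flat list of numbers, 5 for each row, row after row: the finger opening in mm, from 0 to 85.4, then the shift along the tool's x, y, z in mm, then the turn about the tool's x in rad. A call has 1 to 20 rows; each row shifts and turns the commanded pose from where the row before left it, along the tool's axes as they then stand; what a row does not reach is not made up. A row lasts 1/8 s, in which the tool goes at most 62.5 mm and 10.7 degrees, less where a joint would pass 70% of its speed; a pose out of reach is approached as far as the arm can. A call with a gripper value outside its range is refused whole. The fingers move at their own pace and stop on an object; FORCE is the grip in N (left out, the last holds). Time passes only in rows, so rows that do not move let the fingers close. It gives the time, the measured TCP pose, the force and the opening at its end, in the units of the state.
- r.get_obs(): the state, without advancing time (a new reading comes with each control period).
- viewer.grab_frame(name): name is "scene" or "side" or "wrist"; returns (picture, depth): 400x640x3 uint8, red, green, blue; 400x640 float32, m along the optical axis (not along the pixel's ray), 0 where there is no reading.
- viewer.calibration(name): a dict with "mtx" (3x3 intrinsics, pixels), "world_to_cam" (4x4, takes a point from world to camera coordinates). Camera axes: x right, y up, looking along -z (the intrinsics and any distortion apply to the point x, -y, -z); pixel columns grow to the right and rows downward; lengths in m; the calibration is good to about 2 mm. A picture is of the moment at which its call begins: read the wrist's pose just before it. calibration takes no time and is no camera call; for the wrist camera it gives the pose at the moment of the call.
- r.hand_in(): hands the job in, once; it reports no verdict.
Trained networks look in the newest picture that a camera, given by its name, has taken for a name from the list of things; names that differ only in an ending like _2 or _b are one class to them, and where a whole thing is asked for, a point or a joint stands for the part that bears it (a point fixed in the world has none). Each returns a list of dicts, best first, with "score" (0 to 1); they miss things now and then, are a little off and sometimes report something else, mostly with a low value. They report only what shows in the picture. A call takes as long as a camera call. They do not tell look-alikes from the thing itself.
- nets.look_for(name, camera): "location" ([x, y, z] in m, in world coordinates, good to about 4 mm: the middle of the surface that is visible of it).
- nets.silhouettes(name, camera): "mask" (400x640 bool, what is visible of it).
The state is a dict: "clock": time; "joints": joint angles; "qvel": joint speeds; "tau": joint torques, N m; "tcp_pos": TCP position; "orientation": TCP orientation; "contact_force": force on the tool from outside, world axes, zero at the start; "moment": the same for the moment, N m; "grip_width": finger opening in m.
Only numpy, scipy, OpenCV 4.12 (cv2) and the standard library are available. Lean on these libraries where they do the work, as an engineer would, in place of code of your own. Each camera call takes 0.05 s, during which the arm holds its last target. There are 200 camera calls.

## Working session

There is one attempt and no reset: what is moved stays moved. The work goes in short steps, Python scripts to look and compute and a shell command to move; the robot and the scene stay as the last step left them, time stands still between calls to the robot, and variables do not carry over. Pictures are saved under pics/ and viewed, about 8 in all and at most 12, crops included, and the job is handed in when it is done.

```bash
ls; mkdir -p pics; cat > h.py <<'E'
import numpy as np, cv2
from bench import r, viewer, nets
def grab(n,fn=None):
    im,d=viewer.grab_frame(n)
    if fn: cv2.imwrite('pics/'+fn,im[:,:,::-1])
    return im,d,viewer.calibration(n)
def unproj(c,d,u,v):
    K=c['mtx'];T=np.linalg.inv(c['world_to_cam'])
    u=np.asarray(u,float);v=np.asarray(v,float)
    p=np.stack([(u-K[0,2])/K[0,0]*d,-(v-K[1,2])/K[1,1]*d,-d,np.ones_like(d)],-1)
    return (p@T.T)[...,:3]
def cloud(c,d):
    v,u=np.mgrid[:d.shape[0],:d.shape[1]]
    return unproj(c,d.astype(float),u,v)
def proj(c,p):
    q=c['world_to_cam']@np.append(p,1);K=c['mtx']
    return K[0,2]+K[0,0]*q[0]/-q[2],K[1,2]-K[1,1]*q[1]/-q[2]
E
python3 - <<'E'
from h import *
np.set_printoptions(precision=4,suppress=True)
for n in ['scene','side']:
    im,d,c=grab(n,n+'1.png'); np.savez(''+n+'1.npz',im=im,d=d,K=c['mtx'],T=c['world_to_cam'])
    print(n,c)
    for k in ['axis','lever_grip','lever_foot','strip','third_gap','control_box','store_top','jog_top','bearing','bracket']:
        print(k,[(np.round(x['location'],4).tolist(),round(x['score'],2)) for x in nets.look_for(k,n)[:4]])
print(r.get_obs())
E
```

```text
pics
scene {'mtx': array([[382.7625,   0.    , 318.1433],
       [  0.    , 382.7625, 199.3389],
       [  0.    ,   0.    ,   1.    ]]), 'world_to_cam': array([[-0.6503,  0.7596,  0.0072,  0.298 ],
       [-0.5877, -0.5091,  0.6288,  0.2586],
       [ 0.4813,  0.4047,  0.7775, -1.3109],
       [ 0.    ,  0.    ,  0.    ,  1.    ]])}
axis [([0.5098, 0.1533, 0.0603], 0.64)]
lever_grip [([0.5222, 0.0539, 0.0898], 0.74), ([0.5668, 0.0265, 0.0756], 0.71)]
lever_foot [([0.5163, 0.0494, 0.093], 0.49), ([0.3568, -0.1762, 0.003], 0.29)]
strip [([0.539, 0.1257, 0.0623], 0.82)]
third_gap [([0.5394, 0.131, 0.059], 0.91)]
control_box [([0.5334, -0.3624, 0.0484], 0.66), ([0.2765, -0.3397, 0.0494], 0.66), ([0.7485, -0.1248, 0.017], 0.35)]
store_top []
jog_top [([0.568, 0.0242, 0.0742], 0.61)]
bearing [([0.5664, 0.0257, 0.0748], 0.68)]
bracket [([0.4193, 0.1024, 0.0337], 0.73)]
side {'mtx': array([[427.2881,   0.    , 319.3887],
       [  0.    , 427.2881, 197.819 ],
       [  0.    ,   0.    ,   1.    ]]), 'world_to_cam': array([[-0.9908, -0.1349,  0.0135,  0.4802],
       [ 0.1052, -0.7013,  0.70
[... 415 characters left out ...]
0.2773, 0.0526], 0.94)]
store_top [([0.4758, -0.2736, 0.0741], 0.63), ([0.227, -0.3799, 0.0714], 0.59), ([0.5189, 0.0469, 0.1093], 0.35)]
jog_top []
bearing []
bracket [([0.4057, 0.1002, 0.0081], 0.71)]
{'clock': 1.1, 'joints': array([-0.1081,  0.477 ,  0.0224,  1.5554, -0.0115,  1.1093, -0.0831]), 'qvel': array([-0.0002,  0.0006,  0.0003,  0.0013,  0.0007, -0.0014,  0.0014]), 'tau': array([  0.0017, -59.634 ,   1.6076, -28.1547,   0.0126,   0.0015,
        -0.    ]), 'tcp_pos': array([0.675 , 0.    , 0.2313]), 'orientation': array([ 1.2092,  1.2092, -1.2092]), 'contact_force': array([ 0.0434, -0.7816,  0.2053]), 'moment': array([ 0.0301, -0.0523,  0.0531]), 'grip_width': 0.0848200945512236}
```

View pics/scene1.png

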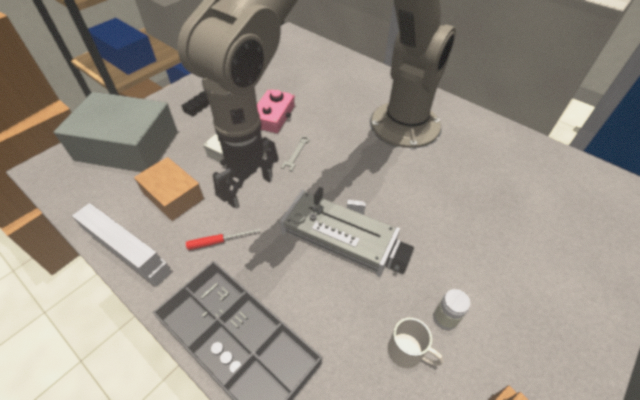

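View pics/side1.png

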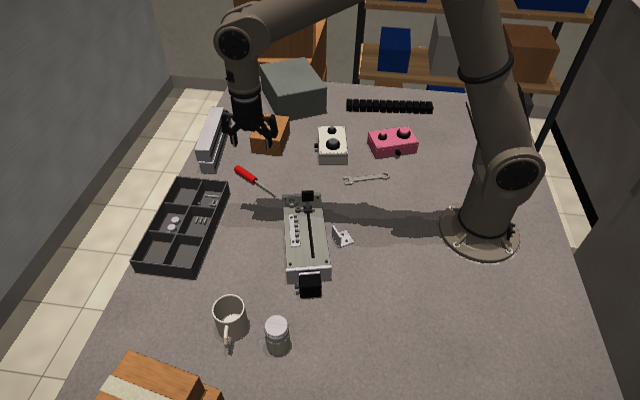

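Scene: axis at (345,230) with the lever upright at its near-robot/-y end (318,195), bearing hidden behind it. Side: axis (307,240), lever (307,196), white box (332,144) and pink look-alike (393,140). The white one is the target control box. Now the fits and one enlarged crop.

```bash
python3 - <<'E'
from h import *
np.set_printoptions(precision=4,suppress=True)
for n in ['side','scene']:
    im,d,c=grab(n); P=cloud(c,d)
    for k,lo,hi in [('axis',.054,.068),('control_box',.044,.058),('lever_grip',.08,.2),('store_top',.05,.1)]:
        for s in nets.silhouettes(k,n)[:3]:
            m=s['mask']&(d>0); q=P[m]; q=q[(q[:,2]>lo)&(q[:,2]<hi)]
            if len(q)<20: continue
            (cx,cy),(w,h),a=cv2.minAreaRect(q[:,:2].astype(np.float32))
            print(n,k,round(s['score'],2),m.sum(),len(q),'ctr',round(cx,4),round(cy,4),'sz',round(w,4),round(h,4),'ang',round(a,1),'z',np.percentile(q[:,2],[5,50,95]),'rgb',im[m].mean(0).round())
    if n=='side':
        a=cv2.resize(im[175:305,265:365],None,fx=4,fy=4,interpolation=cv2.INTER_CUBIC)
        b=cv2.resize(im[115:175,290:425],None,fx=2.9,fy=4,interpolation=cv2.INTER_CUBIC)
        out=np.zeros((520,800,3),np.uint8);out[:520,:400]=a;out[:240,400:400+b.shape[1]]=b[:,:400]
        cv2.imwrite('pics/crop1.png',out[:,:,::-1])
E
```

```text
side axis 0.65 3699 2916 ctr 0.5064 0.1375 sz 0.1188 0.3363 ang 13.5 z [0.0584 0.062  0.0653] rgb [106. 102.  96.]
side control_box 0.73 1134 619 ctr 0.484 -0.3195 sz 0.1004 0.1686 ang 8.8 z [0.0481 0.0544 0.0574] rgb [139. 133. 123.]
side control_box 0.62 1248 618 ctr 0.2704 -0.3695 sz 0.1604 0.1078 ang 22.0 z [0.0454 0.0539 0.0571] rgb [136.  71.  85.]
side lever_grip 0.78 233 148 ctr 0.5145 0.0454 sz 0.0319 0.0156 ang 13.6 z [0.0899 0.1275 0.1425] rgb [33. 31. 30.]
side store_top 0.63 74 74 ctr 0.2355 -0.3979 sz 0.0317 0.0756 ang 5.0 z [0.0612 0.0751 0.0792] rgb [160.  85. 102.]
scene control_box 0.87 1213 653 ctr 0.2694 -0.366 sz 0.1616 0.1011 ang 21.6 z [0.0473 0.0505 0.0537] rgb [180. 118. 131.]
scene control_box 0.81 367 179 ctr 0.5304 -0.3639 sz 0.0903 0.045 ang 59.6 z [0.0462 0.0505 0.0534] rgb [165. 161. 150.]
scene lever_grip 0.5 241 126 ctr 0.515 0.0482 sz 0.0337 0.0116 ang 17.0 z [0.0857 0.1299 0.1398] rgb [90. 88. 83.]
scene store_top 0.55 62 62 ctr 0.2361 -0.3808 sz 0.031 0.0325 ang 10.4 z [0.0657 0.0713 0.0744] rgb [198. 127. 143.]
scene store_top 0.41 368 116 ctr 0.5274 -0.3657 sz 0.0804 0.0412 ang 59.0 z [0.0502 0.0514 0.0537] rgb [165. 161. 151.]
```

View pics/crop1.png

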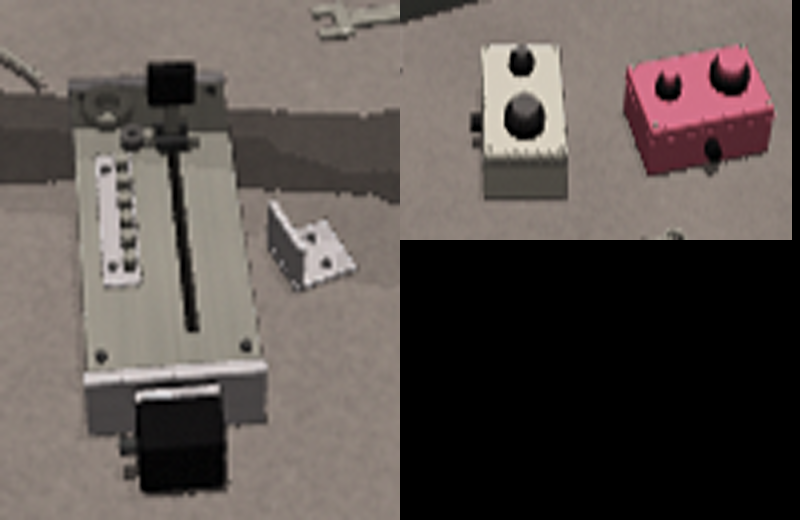

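The crop shows: lever paddle (170,82) and foot at the −y end, bearing ring (105,105), strip with pins (125,165–265), motor at +y. White box at (525,105): large button at its near (+y) end (525,118), small one at (520,60); the pink one (725,80) is the look-alike. The white box fits the description. I'm moving in shut, square to the axis (yaw ≈ +13.5°), behind the lever.

```bash
python3 -m pendant '[0,0,-50,0,-0.12, 0,0,-50,0,-0.116, 0,0,-40,0,0, 0,0,0,0,0]' 
python3 - <<'E'
from h import *
np.set_printoptions(precision=4,suppress=True)
o=r.get_obs();print(o['clock'],o['tcp_pos'],o['contact_force'])
im,d,c=grab('wrist','wrist1.png'); np.savez('w1.npz',im=im,d=d,K=c['mtx'],T=c['world_to_cam'])
for k in ['lever_grip','lever_foot','strip','third_gap','bearing','store_top']:
    print(k,[(np.round(x['location'],4).tolist(),round(x['score'],2)) for x in nets.look_for(k,'wrist')[:3]])
E
```

```text
clock: 2.1
tcp_pos: [0.5341, -0.0164, 0.2315]
orientation: [1.034, 1.312, -1.036]
contact_force: [0.6, 0.1, 0.5]
grip_width: 0.0123
2.1 [ 0.5341 -0.0164  0.2315] [0.5935 0.0897 0.4921]
lever_grip [([0.5172, 0.0526, 0.1413], 0.7)]
lever_foot [([0.5196, 0.0494, 0.1416], 0.78)]
strip [([0.5445, 0.0974, 0.0653], 0.86)]
third_gap [([0.5445, 0.0941, 0.0593], 0.72)]
bearing [([0.5632, 0.0256, 0.0737], 0.73)]
store_top [([0.3512, -0.1827, 0.0054], 0.66), ([0.5436, 0.0974, 0.0647], 0.55)]
```

View pics/wrist1.png

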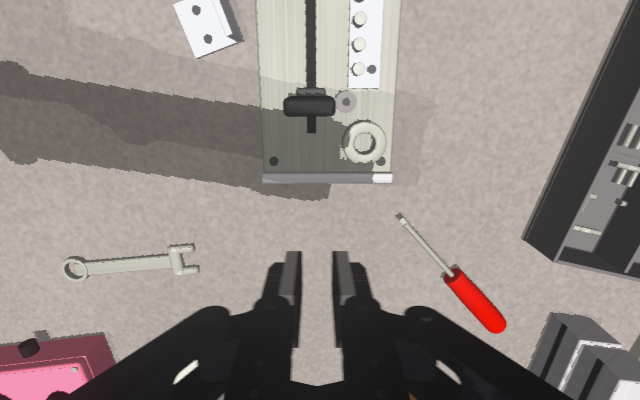

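Wrist view: paddle top (310,105), roller (347,101), bearing (364,142), first pins at (359,69), (358,44), (359,19). The rest of the strip is off the picture, so I'm shifting +y at height to see all six.

```bash
python3 -m pendant '[0,0,0,-40,0, 0,0,0,-40,0, 0,0,0,0,0, 0,0,0,0,0]' 
python3 - <<'E'
from h import *
np.set_printoptions(precision=4,suppress=True)
o=r.get_obs();print(o['clock'],o['tcp_pos'],o['contact_force'])
im,d,c=grab('wrist','wrist2.png'); np.savez('w2.npz',im=im,d=d,K=c['mtx'],T=c['world_to_cam'])
for k in ['lever_grip','strip','third_gap']:
    print(k,[(np.round(x['location'],4).tolist(),round(x['score'],2)) for x in nets.look_for(k,'wrist')[:3]])
P=cloud(c,d); m=(d>0)&(P[...,2]>.070)&(P[...,2]<.082)
n,l,s,ce=cv2.connectedComponentsWithStats(m.astype(np.uint8))
for i in range(1,n):
    if 20<s[i,4]<1500: print('comp',ce[i],s[i,4],np.median(P[l==i],0))
m=(d>0)&(P[...,2]>.055)&(P[...,2]<.064)&(P[...,0]>.35)&(P[...,0]<.65)&(P[...,1]>0)
print(cv2.minAreaRect(P[m][:,:2].astype(np.float32)))
a=np.load('w1.npz');c1=dict(mtx=a['K'],world_to_cam=a['T']);P1=cloud(c1,a['d'])
m=(a['d']>0)&(P1[...,2]>.13)&(P1[...,2]<.15);m[230:]=0
q=P1[m];print('paddle top',len(q),q.mean(0),np.median(q[:,2]),cv2.minAreaRect(q[:,:2].astype(np.float32)))
m=(a['d']>0)&(P1[...,2]>.057)&(P1[...,2]<.067);m[230:]=0
print('cover1',cv2.minAreaRect(P1[m][:,:2].astype(np.float32)))
E
```

```text
clock: 2.95
tcp_pos: [0.5182, 0.062, 0.2312]
orientation: [1.033, 1.311, -1.034]
contact_force: [0.6, -0.5, 0.9]
grip_width: -0.0001
2.95 [0.5182 0.062  0.2312] [ 0.5564 -0.45    0.9099]
lever_grip [([0.5159, 0.0508, 0.117], 0.81)]
strip [([0.5395, 0.1296, 0.0645], 0.9)]
third_gap [([0.535, 0.1263, 0.0577], 0.91)]
comp [354.1985  55.0441] 136 [0.5238 0.1665 0.0752]
comp [353.5116  79.1395] 129 [0.5279 0.1492 0.0753]
comp [352.8049 102.3902] 123 [0.532  0.1318 0.0751]
comp [352.1966 124.7692] 117 [0.5362 0.1146 0.0753]
comp [351.4435 146.2348] 115 [0.5404 0.0972 0.0752]
comp [350.8929 166.9286] 112 [0.5445 0.0798 0.075 ]
comp [321.257  192.2874] 755 [0.5232 0.0513 0.073 ]
comp [356.6023 229.4587] 968 [0.5652 0.0243 0.0732]
((0.51725172996521, 0.09411807358264923), (0.11729971319437027, 0.2213219553232193), 13.475982666015625)
paddle top 1012 [0.516  0.0473 0.1389] 0.1391629096905152 ((0.5157926678657532, 0.04697096720337868), (0.033811718225479126, 0.012050541117787361), 13.40661334991455)
cover1 ((0.6260213255882263, 0.07528232783079147), (0.3176184892654419, 0.15014149248600006), 13.412124633789062)
```

View pics/wrist2.png

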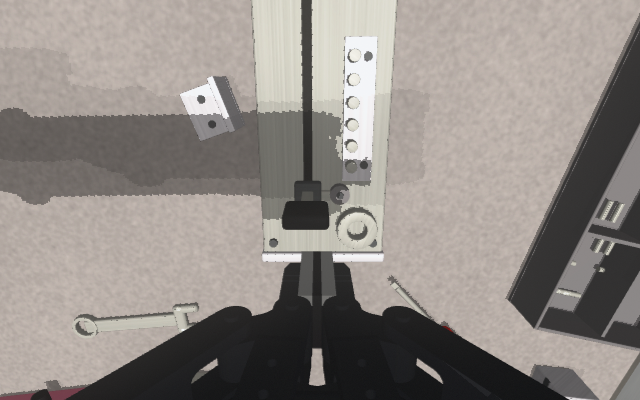

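Six pins show at (351–354, 167→55), with paddle (305,215) and foot behind them. Third gap = midpoint of pins 3 and 4 = (0.534, 0.123), so the lever has ≈ 69.8 mm to travel. I'm backing off behind the lever and descending.

```bash
cat > s.py <<'E'
from h import *
u=np.array([-.2325,.9726]);e=np.array([.9726,.2325])
def st():
    o=r.get_obs();p=o['tcp_pos'];f=o['contact_force']
    print('t',round(o['clock'],2),'s',(p[:2]@u*1000).round(1),'lat',(p[:2]@e*1000).round(1),'z',(p[2]*1000).round(1),'f_s',(f[:2]@u).round(2),'fz',f[2].round(2))
def lever():
    im,d,c=grab('wrist');P=cloud(c,d)
    m=(d>0)&(P[...,2]>.13)&(P[...,2]<.147)&(abs(P[...,:2]@e-.5126)<.022)
    n,l,s,ce=cv2.connectedComponentsWithStats(m.astype(np.uint8))
    for i in range(1,n):
        if s[i,4]>100:
            q=P[l==i];S=q[:,:2]@u*1000;print('lev',ce[i].round(),s[i,4],'s',np.percentile(S,[2,50,98]).round(1),'lat',(q[:,:2]@e).mean().round(4),'dark',im[l==i].mean().round())
    print('goal lever s -4.4, gap2 -22.4, gap1 -40.4')
    return im
E
python3 -m pendant '[0,0,-6,40,0, 0,0,0,12,0, 0,50,0,0,0, 0,50,0,0,0, 0,21,0,0,0, 0,0,0,0,0, 0,0,0,0,0]' 
python3 -c "
from s import *
st();im=lever();cv2.imwrite('pics/wrist3.png',im[:,:,::-1])"
```

```text
clock: 4.03
tcp_pos: [0.525, 0.0105, 0.1113]
orientation: [1.035, 1.31, -1.033]
contact_force: [-0.3, -0.6, 0.1]
grip_width: 0.0
t 4.03 s -111.8 lat 513.1 z 111.3 f_s -0.48 fz 0.12
lev [308. 209.] 3492 s [-79.2 -72.5 -68.3] lat 0.5107 dark 33.0
lev [316. 284.] 1506 s [-105.3 -101.1 -100.1] lat 0.5135 dark 60.0
goal lever s -4.4, gap2 -22.4, gap1 -40.4
```

View pics/wrist3.png

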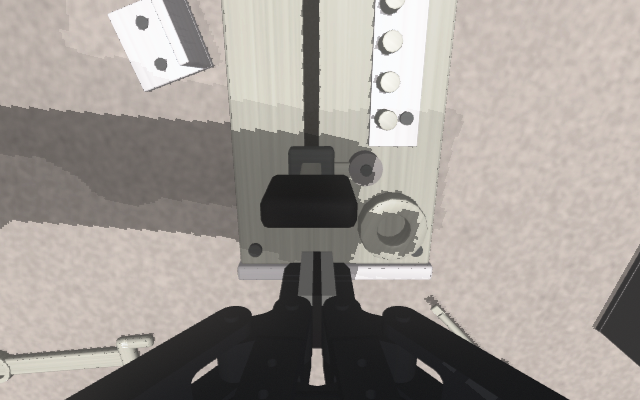

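Fingertips (316,255) are centred on the paddle (308,205), about 20 mm behind it, and clear of the bearing. First I'll push past pins 1 and 2 only.

```bash
python3 -m pendant '[0,0,0,-14,0, 0,0,0,-6,0, 0,0,0,-6,0, 0,0,0,-6,0, 0,0,0,-6,0, 0,0,0,-6,0]'
python3 -m pendant '[0,0,0,-5,0]'; python3 -m pendant '[0,0,0,-5,0]'; python3 -m pendant '[0,0,0,-5,0]';python3 -m pendant '[0,0,0,-5,0]';python3 -m pendant '[0,0,0,-4,0]';python3 -m pendant '[0,0,0,0,0]'
python3 -c "
from s import *
st();im=lever()"
```

```text
clock: 4.82
tcp_pos: [0.5144, 0.0508, 0.1105]
orientation: [1.034, 1.308, -1.036]
contact_force: [2.3, -6.1, 2.1]
grip_width: -0.0
clock: 4.95
tcp_pos: [0.5129, 0.0574, 0.1104]
orientation: [1.034, 1.31, -1.035]
contact_force: [0.7, -1.0, 0.7]
grip_width: 0.0002
clock: 5.08
tcp_pos: [0.5111, 0.0636, 0.1102]
orientation: [1.033, 1.312, -1.034]
contact_force: [0.8, -6.4, 0.2]
grip_width: -0.0
clock: 5.2
tcp_pos: [0.5106, 0.0661, 0.1102]
orientation: [1.033, 1.309, -1.035]
contact_force: [3.1, -8.1, 0.3]
grip_width: 0.0004
clock: 5.32
tcp_pos: [0.5092, 0.0715, 0.1102]
orientation: [1.033, 1.31, -1.035]
contact_force: [0.9, -4.0, 0.2]
grip_width: 0.0003
clock: 5.45
tcp_pos: [0.5079, 0.0772, 0.1102]
orientation: [1.034, 1.312, -1.034]
contact_force: [-0.6, -0.1, -1.2]
grip_width: -0.0
clock: 5.58
tcp_pos: [0.5078, 0.0779, 0.1102]
orientation: [1.033, 1.313, -1.032]
contact_force: [-0.0, -0.0, -0.4]
grip_width: -0.0
t 5.58 s -42.3 lat 512.0 z 110.2 f_s -0.04 fz -0.4
lev [313. 266.] 5069 s [-41.7 -23.2 -16.2] lat 0.511 dark 40.0
goal lever s -4.4, gap2 -22.4, gap1 -40.4
```

Two clicks felt (6.5 N, then 8.7 N, then zero), and the camera has the lever centred at ≈ −22, which is gap 2. One more pitch, in small steps.

```bash
python3 -m pendant '[0,0,0,-4,0]';python3 -m pendant '[0,0,0,-4,0]';python3 -m pendant '[0,0,0,-4,0]'; python3 -m pendant '[0,0,0,-4,0]';python3 -m pendant '[0,0,0,-1,0]';python3 -m pendant '[0,0,0,0,0]'
python3 -c "
from s import *
st();im=lever()"
```

```text
clock: 5.75
tcp_pos: [0.5072, 0.0806, 0.1103]
orientation: [1.034, 1.312, -1.034]
contact_force: [-0.8, 0.9, -0.0]
grip_width: -0.0001
clock: 5.88
tcp_pos: [0.5068, 0.0821, 0.1103]
orientation: [1.033, 1.309, -1.036]
contact_force: [2.9, -9.6, 0.7]
grip_width: 0.0
clock: 6.0
tcp_pos: [0.5059, 0.0858, 0.1103]
orientation: [1.034, 1.309, -1.036]
contact_force: [1.4, -5.2, -0.5]
grip_width: -0.0005
clock: 6.12
tcp_pos: [0.5046, 0.0911, 0.1103]
orientation: [1.034, 1.31, -1.035]
contact_force: [0.3, -2.1, -0.0]
grip_width: 0.0
clock: 6.25
tcp_pos: [0.504, 0.0939, 0.1103]
orientation: [1.034, 1.312, -1.033]
contact_force: [-0.2, 1.2, -0.1]
grip_width: 0.0004
clock: 6.38
tcp_pos: [0.5041, 0.0939, 0.1103]
orientation: [1.033, 1.312, -1.033]
contact_force: [0.3, 0.7, 0.0]
grip_width: 0.0
t 6.38 s -25.9 lat 512.1 z 110.3 f_s 0.64 fz 0.04
lev [311. 250.] 3432 s [-9.1 -1.6  2.1] lat 0.5103 dark 32.0
lev [316. 286.] 1595 s [-19.8 -15.4 -14.4] lat 0.5123 dark 59.0
lev [317. 330.] 131 s [-36.5 -29.3 -23.6] lat 0.5125 dark 35.0
goal lever s -4.4, gap2 -22.4, gap1 -40.4
```

Third click felt (10 N → 0), and the lever has run clear ahead of the fingers. Backing off, rising, and checking the lever against the pins from above.

```bash
python3 -m pendant '[0,0,0,10,0, 0,0,0,20,0, 0,-50,0,20,0, 0,-50,0,20,0, 0,-20,0,0,0, 0,0,0,0,0, 0,0,0,0,0]'
python3 - <<'E'
from s import *
st();im=lever();d,c=viewer.grab_frame('wrist')[1],viewer.calibration('wrist')
P=cloud(c,d);m=(d>0)&(P[...,2]>.070)&(P[...,2]<.082)&(P[...,0]<.65)
n,l,s,ce=cv2.connectedComponentsWithStats(m.astype(np.uint8))
for i in range(1,n):
    if 20<s[i,4]<1500: q=np.median(P[l==i],0);print('comp',ce[i].round(),s[i,4],'s',(q[:2]@u*1e3).round(1),'lat',(q[:2]@e*1e3).round(1))
cv2.imwrite('pics/wrist4.png',cv2.resize(im[:270,220:430],None,fx=2.2,fy=2.2,interpolation=cv2.INTER_CUBIC)[:,:,::-1])
im,d,c=grab('side');P=cloud(c,d)
for k in ['control_box','store_top','lever_grip','jog_top']:
    print(k,[(np.round(x['location'],4).tolist(),round(x['score'],2)) for x in nets.look_for(k,'side')[:3]])
E
```

```text
clock: 7.3
tcp_pos: [0.5198, 0.0248, 0.2292]
orientation: [1.033, 1.313, -1.035]
contact_force: [0.1, 0.3, -0.4]
grip_width: -0.0001
t 7.3 s -96.7 lat 511.4 z 229.2 f_s 0.22 fz -0.36
lev [315.  62.] 1122 s [-9.7 -4.1  1.8] lat 0.5102 dark 66.0
goal lever s -4.4, gap2 -22.4, gap1 -40.4
comp [366.   4.] 127 s 39.6 lat 548.0
comp [365.  29.] 155 s 22.6 lat 548.0
comp [356.  66.] 665 s -4.5 lat 542.6
comp [316.  77.] 235 s -11.9 lat 510.4
comp [362. 102.] 127 s -30.8 lat 548.1
comp [362. 125.] 119 s -48.6 lat 548.1
comp [367. 193.] 1072 s -107.4 lat 555.5
control_box [([0.4688, -0.2627, 0.0551], 0.61), ([0.2705, -0.344, 0.0504], 0.56)]
store_top [([0.4758, -0.2775, 0.0717], 0.54), ([0.2298, -0.3803, 0.0722], 0.54)]
lever_grip [([0.5016, 0.1107, 0.1075], 0.64)]
jog_top [([0.493, 0.1869, 0.0591], 0.37)]
```

View pics/wrist4.png

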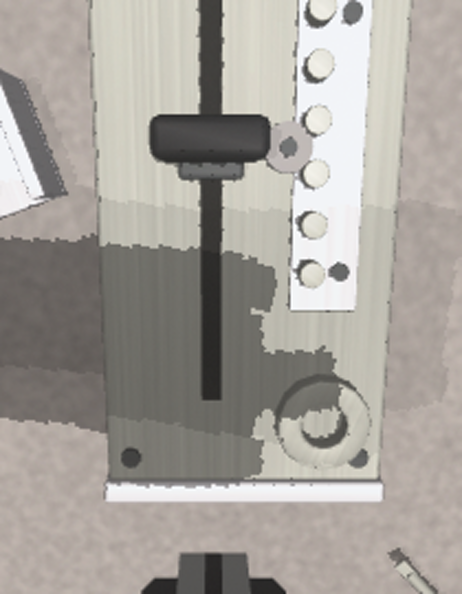

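The roller (289,147) sits between pins 3 (316,173) and 4 (317,120). The lever is at s ≈ −4.0 against a gap centre of −4.4, so it is seated in the third click, and the bearing is undisturbed. Now over to the white box, stopping behind it so the wrist camera sees it.

```bash
python3 -m pendant '[0,0,-14,47,0, 0,0,-14,48,0, 0,0,-14,47,0, 0,0,-14,48,0, 0,0,-14,47,0, 0,0,-14,48,0, 0,0,-14,47,0, 0,0,-13,48,0, 0,0,0,0,0, 0,0,0,0,0]'
python3 - <<'E'
from s import *
np.set_printoptions(precision=4,suppress=True)
st();print(r.get_obs()['tcp_pos']);im,d,c=grab('wrist','wrist5.png');P=cloud(c,d)
print([(x['location'],x['score']) for x in nets.look_for('store_top','wrist')[:3]],[(x['location'],x['score']) for x in nets.look_for('jog_top','wrist')[:3]])
m=(d>0)&(P[...,2]>.062)&(P[...,2]<.10)
n,l,s,ce=cv2.connectedComponentsWithStats(m.astype(np.uint8))
for i in range(1,n):
    if 60<s[i,4]<9000: q=P[l==i];t=q[q[:,2]>np.percentile(q[:,2],60)-.001];print('comp',ce[i].round(),s[i,4],'z',np.percentile(q[:,2],[5,50,95]),'top ctr',t.mean(0),cv2.minAreaRect(t[:,:2].astype(np.float32)),im[l==i].mean(0).round())
m=(d>0)&(P[...,2]>.048)&(P[...,2]<.056);m[240:]=0
n,l,s,ce=cv2.connectedComponentsWithStats(m.astype(np.uint8))
for i in range(1,n):
    if s[i,4]>1500: print('box',ce[i].round(),s[i,4],cv2.minAreaRect(P[l==i][:,:2].astype(np.float32)))
E
```

```text
clock: 8.9
tcp_pos: [0.5016, -0.3696, 0.2298]
orientation: [1.034, 1.313, -1.033]
contact_force: [-0.6, 0.4, -0.0]
grip_width: -0.0001
t 8.9 s -476.1 lat 402.0 z 229.8 f_s 0.57 fz -0.05
[ 0.5016 -0.3696  0.2298]
[([0.2401, -0.3817, 0.0741], 0.96), ([0.4686, -0.282, 0.0741], 0.84)] [([0.4888, -0.3636, 0.0753], 0.79), ([0.3077, -0.3493, 0.0734], 0.62), ([0.4771, -0.3114, 0.0559], 0.26)]
comp [311.  69.] 2934 z [0.0625 0.0653 0.0743] top ctr [ 0.4767 -0.2814  0.0734] ((0.47652024030685425, -0.2819424271583557), (0.03255542740225792, 0.032127585262060165), 13.944984436035156) [129. 126. 124.]
comp [ 96. 107.] 1046 z [0.0623 0.0637 0.0726] top ctr [ 0.3089 -0.3525  0.0674] ((0.3072933256626129, -0.3527584969997406), (0.029625844210386276, 0.029059085994958878), 34.26846694946289) [131.  83.  98.]
comp [ 15. 122.] 1578 z [0.0623 0.0646 0.0736] top ctr [ 0.2424 -0.3812  0.0719] ((0.24178428947925568, -0.3816801905632019), (0.015761995688080788, 0.033703722059726715), 2.110325336456299) [142.  88. 105.]
comp [305. 165.] 909 z [0.0624 0.0638 0.0728] top ctr [ 0.4893 -0.3593  0.0667] ((0.489459365606308, -0.36036425828933716), (0.029371371492743492, 0.0291134100407362), 12.107831954956055) [65. 64. 61.]
comp [471. 322.] 1481 z [0.0637 0.0804 0.0977] top ctr [ 0.6847 -0.4686  0.0915] ((0.6834173202514648, -0.4693516790866852), (0.04963555186986923, 0.003862528596073389), 27.701398849487305) [69. 71. 67.]
comp [316. 360.] 266 z [0.0707 0.0862 0.0988] top ctr [ 0.5449 -0.5452  0.0943] ((0.5447664856910706, -0.5453275442123413), (0.012244101613759995, 0.0025065718218684196), 28.054393768310547) [65. 67. 64.]
box [308. 109.] 16543 ((0.4827563762664795, -0.3190123438835144), (0.09971758723258972, 0.1595333218574524), 9.112205505371094)
box [ 79. 109.] 14239 ((0.27032923698425293, -0.3673950433731079), (0.15518558025360107, 0.09963836520910263), 21.39592933654785)
```

View pics/wrist5.png

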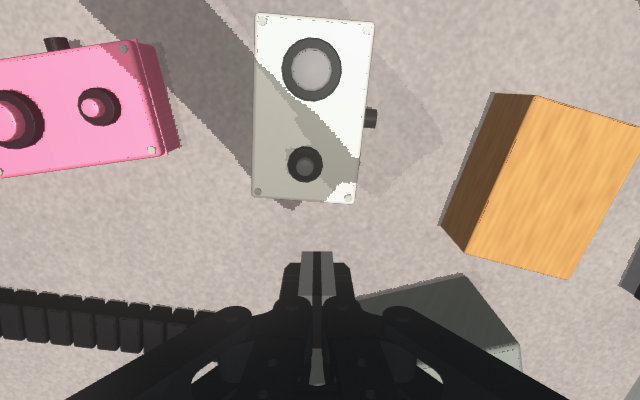

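The white box is at (310,109): large button (311,69) at (0.4766, −0.2816), top z ≈ 0.074, matching the box fit plus 38 mm, and small button (305,165). Pink box is to the left and stays untouched. Moving above the large button.

```bash
python3 -m pendant '[0,0,-4,-46,0, 0,0,0,-45,0, 0,50,0,0,0, 0,50,0,0,0, 0,40,0,0,0, 0,4,0,0,0, 0,0,0,0,0, 0,0,0,0,0]'
python3 -m pendant '[0,4,0,0,0, 0,0,0,0,0]'; python3 -m pendant '[0,2,0,0,0, 0,0,0,0,0]'; python3 -m pendant '[0,2,0,0,0, 0,0,0,0,0]'
```

```text
clock: 10.05
tcp_pos: [0.4778, -0.2833, 0.0882]
orientation: [1.034, 1.308, -1.032]
contact_force: [0.4, -0.9, -0.1]
grip_width: 0.0002
clock: 10.3
tcp_pos: [0.4765, -0.2828, 0.0826]
orientation: [1.034, 1.311, -1.033]
contact_force: [-0.4, 0.6, -0.2]
grip_width: 0.0001
clock: 10.55
tcp_pos: [0.4762, -0.2827, 0.0802]
orientation: [1.034, 1.312, -1.034]
contact_force: [0.1, -0.4, 0.5]
grip_width: 0.0
clock: 10.8
tcp_pos: [0.4762, -0.2827, 0.0781]
orientation: [1.034, 1.312, -1.034]
contact_force: [-0.1, -0.3, -0.8]
grip_width: -0.0001
```

Centred on the button and about 4 mm above it. Pressing in small steps.

```bash
python3 -m pendant '[0,3,0,0,0, 0,2,0,0,0, 0,0,0,0,0]'; for i in 1; do python3 -m pendant '[0,2,0,0,0, 0,0,0,0,0]'; done; python3 -m pendant '[0,2,0,0,0, 0,0,0,0,0]'; python3 -m pendant '[0,1,0,0,0, 0,0,0,0,0]'
```

```text
clock: 11.18
tcp_pos: [0.4764, -0.2828, 0.0733]
orientation: [1.034, 1.312, -1.034]
contact_force: [-0.9, 0.5, 2.3]
grip_width: 0.0
clock: 11.42
tcp_pos: [0.4764, -0.2828, 0.0714]
orientation: [1.034, 1.312, -1.034]
contact_force: [-1.0, 0.2, 2.6]
grip_width: -0.0001
clock: 11.68
tcp_pos: [0.4764, -0.2828, 0.0693]
orientation: [1.034, 1.312, -1.034]
contact_force: [-1.2, 0.1, 4.7]
grip_width: 0.0004
clock: 11.92
tcp_pos: [0.4764, -0.2828, 0.0684]
orientation: [1.034, 1.312, -1.034]
contact_force: [-1.3, 1.3, 4.6]
grip_width: -0.0002
```

```bash
python3 -m pendant '[0,1,0,0,0, 0,0,0,0,0]'; python3 -m pendant '[0,1,0,0,0, 0,0,0,0,0]'
```

```text
clock: 12.18
tcp_pos: [0.4764, -0.2828, 0.068]
orientation: [1.034, 1.312, -1.034]
contact_force: [-2.7, 2.7, 12.1]
grip_width: 0.0
clock: 12.42
tcp_pos: [0.4765, -0.2829, 0.0678]
orientation: [1.034, 1.311, -1.033]
contact_force: [-5.7, 3.5, 20.1]
grip_width: 0.0001
```

Hard stop felt at z ≈ 0.068: the force went from 5 to 20 N with no more travel. So it is fully down. Releasing straight up, then checking everything from behind again.

```bash
python3 -m pendant '[0,-3,0,0,0, 0,-4,0,0,0, 0,-10,0,0,0, 0,-40,0,0,0, 0,-50,0,0,0, 0,-50,0,45,0, 0,0,4,46,0, 0,0,0,0,0, 0,0,0,0,0]'
python3 - <<'E'
from s import *
np.set_printoptions(precision=4,suppress=True)
st();im,d,c=grab('wrist');P=cloud(c,d)
m=(d>0)&(P[...,2]>.062)&(P[...,2]<.10)&(P[...,0]>.4)&(P[...,0]<.56);m[240:]=0
n,l,s,ce=cv2.connectedComponentsWithStats(m.astype(np.uint8))
for i in range(1,n):
    if s[i,4]>60: q=P[l==i];t=q[q[:,2]>np.percentile(q[:,2],60)-.001];print('comp',ce[i].round(),'z95',np.percentile(q[:,2],95),'top',t.mean(0))
m=(d>0)&(P[...,2]>.048)&(P[...,2]<.056)&(P[...,0]>.4);m[240:]=0
print('box now',cv2.minAreaRect(P[m][:,:2].astype(np.float32)),'was .4828 -.3190 9.1')
im2,d,c=grab('side','side2.png');P=cloud(c,d)
for k in ['lever_grip','bearing','bracket','wrench','screwdriver']: print(k,[np.round(x['location'],4).tolist() for x in nets.look_for(k,'side')[:1]])
q=P[(d>0)&(P[...,2]>.12)&(P[...,2]<.146)&(abs(P[...,:2]@e-.5126)<.02)&(abs(P[...,:2]@u)<.1)]
print('lever s side',np.percentile(q[:,:2]@u*1e3,[2,50,98]))
a=cv2.resize(im2[100:300,200:440],None,fx=2.4,fy=2.4);cv2.imwrite('pics/side2c.png',a[:,:,::-1])
E
```

```text
clock: 13.55
tcp_pos: [0.5003, -0.3664, 0.2191]
orientation: [1.034, 1.314, -1.034]
contact_force: [0.4, -0.5, 0.6]
grip_width: 0.0001
t 13.55 s -472.6 lat 401.4 z 219.1 f_s -0.58 fz 0.61
comp [312.  73.] z95 0.07411292780504178 top [ 0.4765 -0.2815  0.0732]
comp [305. 172.] z95 0.07277798147001249 top [ 0.4891 -0.3597  0.0666]
box now ((0.544493556022644, -0.3152487576007843), (0.23794980347156525, 0.16682176291942596), 3.3559529781341553) was .4828 -.3190 9.1
lever_grip [[0.5024, 0.1145, 0.1081]]
bearing [[0.5624, 0.025, 0.0768]]
bracket [[0.404, 0.0983, 0.0073]]
wrench [[0.3565, -0.1817, 0.0078]]
screwdriver [[0.7422, -0.1229, 0.0202]]
lever s side [-11.2904  -1.939    1.895 ]
```

View pics/side2c.png

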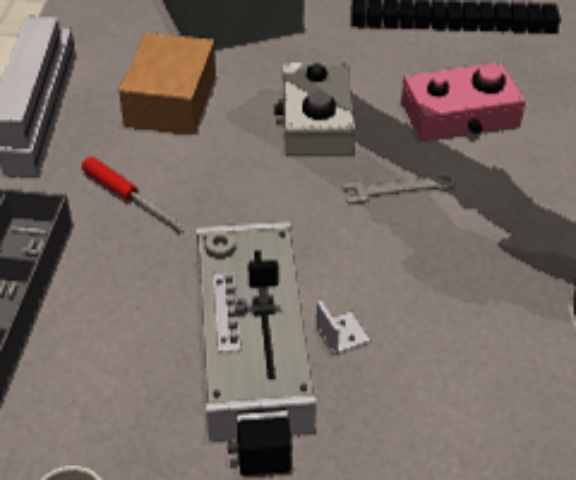

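Lever in the middle of the strip (263,290); button up again with both button centres unmoved within 0.4 mm; everything else in place. Handing in.

```bash
python3 -c "
from bench import r
print(r.hand_in())"
```

```text
the job is handed in; nothing more can be done
None
```

The lever is seated in the third click and the setting is stored with the large button. I handed the job in at about 13.6 s on the robot's clock; no verdict is reported.

- **Lever:** I pushed it on the paddle's −y face with shut fingers and felt three clicks, each rising to about 6–10 N and then dropping to zero. From above, the roller sits between pins 3 and 4, and the lever measured about 0.4 mm from the gap centre. It never went on towards the fourth click.
- **Large button:** I pressed it straight down to its hard stop at about 20 N, then released it. It came back up to its starting height of 74 mm.
- **Box and surroundings:** Both buttons of the white box are within about 0.4 mm of where they were, so the box did not shift, and the small button was not touched. In the final picture the bearing, bracket, wrench and screwdriver look unmoved. The pink look-alike was left alone.

**Checks that failed or disagreed:**
- My final box-outline fit failed because it took in the neighbouring wooden block. I relied on the two button positions instead.
- The side camera's lever reading was about 0.7 mm from the wrist camera's, and looser.
- I did not check the carton, grease can and mug again at the end, but the arm never went near them.

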